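# Open the drum guard and let its latch bar drop into the hold-open catch

## Robot

A 6-joint arm with a two-finger parallel gripper is mounted at the origin on the work surface. World frame = base frame: x ahead of the robot, y to its left, z up, the work surface at z = 0. Lengths are in m, angles in rad, forces in N, time in s.
With the tool pointing down it reaches from about 0.35 to 0.925 m from the base axis. Payload 6.4 kg.
Tool frame: the origin (TCP) lies midway between the tips of the shut fingers; the grasp point (between the pads) lies 19 mm behind it; z points along the fingers, y is the line along which they close (so a half turn about z gives the same grasp; the last joint's range is limited). The gripper opens to 94 mm and grips with 3 to 60 N. Pads are 16 mm wide; open, the fingers measure 119 mm over their backs; the gripper's body (75 mm by 177 mm) begins 78 mm behind the grasp point.
Start: joints at [-1.42, 0.245, 1.558, -0, 1.339, -0.174], TCP at [0.207, -0.616, 0.205] pointing down, gripper open.
Joint ranges: [-3.13, 3.13], [-1.02, 2.26], [0.13, 2.54], [-0.95, 4.09], [0.21, 2.88], [-2.74, 2.74]. Speed limits (rad/s): [2.57, 2.57, 3.14, 3.14, 3.14, 3.14].

## Interface

Orientations are given as a rotation vector (axis times angle).
In Python, from station import status, optics, sign_off gives the robot as it stands.
- The arm moves only by the tool arm_command, never from a script. Its argument "commands" is text: rows parted by semicolons, each of 7 numbers parted by spaces: the closure, from -1 (fully open) to 1 (shut), then the shift along the tool's x, y, z as a fraction of full scale, then the turn, a rotation vector about the tool's x, y, z as a fraction of full scale. A call has exactly 5 rows; each row shifts and turns the commanded pose from where the row before left it, along the tool's axes as they then stand; what a row does not reach is not made up. Full scale, the value 1, is 0.1 m for a shift and 60 degrees for a turn. A row lasts 1/10 s, in which the tool goes at most 50 mm and 8.59 degrees, less where a joint would pass 70% of its speed; a pose out of reach is approached as far as the arm can. A call with a number of a shift or a turn outside -1 to 1 is refused whole. A call with a gripper value outside its range is refused whole. The fingers move at their own pace and stop on an object; "force" is the grip in N (left out, the last holds). Time passes only in rows, so rows that do not move let the fingers close, or fill a call up. It gives the time, the measured TCP pose, the force, the opening and the grip force at its end, in the units of the state.
- status.sense(): the state, without advancing time (a new reading comes with each control period).
- optics.grab_frame(name): name is "scene" or "top"; returns a dict with "frame" (400x640x3 uint8, blue, green, red), "intrinsics" (3x3 intrinsics, pixels), "pose" (4x4, takes a point from camera to world coordinates). Camera axes: x right, y up, looking along -z (the intrinsics and any distortion apply to the point x, -y, -z); pixel columns grow to the right and rows downward; lengths in m; the calibration is good to about 2 mm. A picture is of the moment at which its call begins. There is no depth.
- sign_off(): hands the job in; it is judged then, once.
The state is a dict: "time": time; "joint_positions": joint angles; "dq": joint speeds; "joint_torque": joint torques, N m; "tcp_pos": TCP position; "ee_rot": TCP orientation; "contact_force": force on the tool from outside, world axes, zero at the start; "wrist_torque": the same for the moment, N m; "gripper_width": finger opening in m; "finger_force": force on a finger pad.
Only numpy, scipy, OpenCV 4.12 (cv2) and the standard library are available. Lean on these libraries where they do the work, as an engineer would, in place of code of your own. Each camera call takes 0.05 s, during which the arm holds its last target. There are 200 camera calls.

## Task

Open the guard gate of the gear drum so that it stays open: first turn the safety dog about a quarter turn off the nose of the latch bar, then lift the bar clear of its catch, swing the gate round to the hold-open catch and let the bar drop fully into that catch. Leave the dog turned aside, and do not turn the drum's crank or shift anything else that stands or lies on the counter.

Things in the scene. Friction and masses are not known exactly. Their poses are not given: they have to be found in the camera images.
- fixture: Dark cast-iron drum fixture bolted to the counter (lengths in mm throughout). Origin: on the gate's vertical hinge axis at counter height; x along the shut gate, y the side it opens to, z up. Drum and crank stand on its -y side (x -65 to 210, y -210 to -40, at most 150 high). A post at x 240, 161 high, carries the shut-side catch and the safety dog.
- catch_tooth (a point): Top of the tooth of the shut-side catch, an upward-open notch that holds the bar's nose 205 from the hinge axis: fixture x 198 to 212, y 11 to 19, top at z 159. The bar must be lifted over it.
- safety_dog (a joint): Swivel (rad) of the safety dog, a flat steel finger 50 long, 14 wide, z 161 to 169, pivot upright at fixture x 240, y 0. At 0 (start: near it) it points to fixture -x over the bar's nose, which cannot rise. Grows as its tip swings to fixture -y, counter-clockwise from above; range -0.3 to 1.75; stays where left (0.03 N m). Bar is free above 0.6; 1.57 is a quarter turn.
- dog_pin (a point): Top centre of the upright pin on the safety dog, to push it by: 10 across, z 169 to 195, 42 from the dog's pivot.
- guard_gate (a joint): Angle (rad) of the guard gate about its hinge: 0 shut, grows as it opens to fixture +y, range 0 to 1.75; stays where left (0.12 N m friction). A barred iron frame 185 long from the hinge axis, 10 thick, z 47 to 107, open beneath.
- latch_bar (a joint): Tilt (rad) of the gravity latch bar: 0 level and down, grows as the nose rises, range 0 to 0.42; falls back by its weight. Steel bar 8 thick, z 143 to 157 when level, in the gate's plane above it; pivot on the gate, 115 from the hinge axis, z 150; the nose ends at 215. Above 0.25 the nose is clear of either catch's tooth. A block 18 wide, z 137 to 163, sits on it at 165.
- paddle (a point): Centre of the flat top of the thumb paddle, the bar's tail: 65 from the hinge axis, z 157 when the bar is down. Pressed down (2 to 4 N) it lifts the nose: 12 down is tilt 0.25, 20 is the end of travel. It is 40 long, with an upright cheek along each side, 36 apart inside, 4 thick, rising 11 above it; pushing a cheek sideways swings the gate.
- nose (a point): Point on the underside of the bar's nose, 205 from the hinge axis, z 143 when the bar is down.
- keep_seat (a point): Mid-floor of the notch of the hold-open catch, on its own iron post: 205 from the hinge axis, z 139. x points away from the hinge axis, y on in the opening direction. Tooth on the -y side, top z 159; tall stop on the +y side, top z 215; 28 wide between. The bar drops in at the gate angle that points from the hinge axis to this seat (0.9 to 1.3), give or take 0.045.
- crank_knob (a point): Middle of the dark wooden knob of the drum's hand crank (20 across, 45 long), which turns about an axis along fixture x at y -115, z 85, radius 52; may stand at any angle. Not to be moved.
- cap_a: Bystander: chrome bumper cap, one of two alike: a low dome 58 across, 30 high; origin under its centre. Lies loose on the counter, not to be disturbed. Sizes in mm.
- cap_b: Bystander: the other chrome bumper cap: a low dome 58 across, 30 high; origin under its centre. Lies loose on the counter, not to be disturbed. Sizes in mm.
- gear: Bystander: loose brass gear lying flat, 61 across, 28 high over its hub; origin under its centre. Lies loose on the counter, not to be disturbed. Sizes in mm.
- oil_can: Bystander: copper oil can with a thin spout, 60 across, 140 high; origin under its centre. Lies loose on the counter, not to be disturbed. Sizes in mm.
- screwdriver: Bystander: screwdriver lying on the counter along its own x, handle to -x, about 35 high; origin at its underside. Lies loose on the counter, not to be disturbed. Sizes in mm.
- jar: Bystander: closed glass jar, 52 across, 85 high; origin under its centre. Lies loose on the counter, not to be disturbed. Sizes in mm.
- record_arm: Bystander, fixed: the steel record gripper arm, an upright column 20 thick (36 at its top) on a foot 90 across, 298 high, with a level arm at z 278 to 290 that reaches 180 along its own x and ends in two prongs; origin under the column.
Mind the look-alikes: they are no part of the job. Leave any purple look-alike of the part that bears keep_seat alone.

How it is judged:
On the way, in this order (a step that is already met when the one before it is completed fails the run):
1. the safety dog is turned aside while the bar is still down and the gate shut (value of joint safety_dog above 0.9 rad and value of joint each of latch_bar, guard_gate below 0.08 rad), for 0.1 s.
2. the latch bar is lifted clear of the shut-side catch, the gate still there (value of joint latch_bar above 0.18 rad and value of joint guard_gate below 0.2 rad), for 0.02 s.
3. the gate is swung well open (value of joint guard_gate above 0.5 rad), for 0.05 s.
At the end, for the whole second after the job is handed in: The bar's nose lies in the notch of the hold-open catch, within 13 mm of the seat's middle to either side and less than 9 mm above its floor, the bar is level (below 0.06 rad), gate and bar are at rest, and the safety dog is still turned aside (above 0.9 rad) (y of nose in the frame of keep_seat between -0.013 and 0.013 m and z of nose in the frame of keep_seat below 0.009 m and value of joint latch_bar below 0.06 rad and value of joint safety_dog above 0.9 rad and velocity of joint guard_gate between -0.05 and 0.05 rad/s and velocity of joint latch_bar between -0.1 and 0.1 rad/s); the robot touches nothing.
It fails at once if a loose bystander on the counter is shifted by more than 25 mm (distance of any of cap_a, cap_b, gear, oil_can, screwdriver, jar from where it was at the start of the episode above 0.025 m).
It fails at once if the drum's crank is turned (its knob moves more than 20 mm) (distance of crank_knob from where it was at the start of the episode above 0.02 m).
It also fails if it takes over 50 s, if anything falls off the work surface, if the arm or the gripper's body presses on something with over 40 N, if the wrist force passes 120 N, or if a joint passes its speed limit or range.

## Working session

There is one attempt and no reset: what is moved stays moved. The work goes in short steps, Python scripts to look and compute and a tool call to move; the robot and the scene stay as the last step left them, time stands still between calls to the robot, and variables do not carry over. Pictures are saved under pics/ and viewed, at most 10 in all, crops included, and the job is handed in when it is done.

Besides the shell and the picture viewer there is one more tool, called after "Emit:" by a JSON object that holds its "api" and its "payload". arm_command: Moves the arm, as the interface text tells. Its arguments: {"type":"object","properties":{"commands":{"type":"string"},"force":{"type":"number"}},"required":["commands"]}

```bash
mkdir -p pics
python3 - <<'E'
from station import status, optics
import cv2,numpy as np
for n in("scene","top"):
    f=optics.grab_frame(n); cv2.imwrite(f"pics/{n}0.png",f["frame"]); np.savez(n+"0.npz",**f)
    print(n,f["intrinsics"],f["pose"])
print(status.sense())
E
```

```text
scene [[437.23248599   0.         319.32218878]
 [  0.         437.23248599 199.25110371]
 [  0.           0.           1.        ]] [[-0.03659257 -0.56693526  0.8229492   1.40619282]
 [ 0.99932701 -0.02286214  0.02868536 -0.07870654]
 [ 0.00255164  0.82344504  0.56739031  0.76821346]
 [ 0.          0.          0.          1.        ]]
top [[406.94508975   0.         318.3316343 ]
 [  0.         406.94508975 204.87933366]
 [  0.           0.           1.        ]] [[-0.00995474  0.99318999 -0.11607988  0.31682152]
 [-0.99986957 -0.01136304 -0.01147674 -0.11221499]
 [-0.0127176   0.11595049  0.99317357  1.44789186]
 [ 0.          0.          0.          1.        ]]
{'time': 0.1, 'joint_positions': array([-1.42010412e+00,  2.45751359e-01,  1.55885731e+00,  1.27694451e-06,
        1.33868995e+00, -1.74085339e-01]), 'dq': array([ 0.00058979, -0.00238182, -0.00402388,  0.00022135, -0.00029049,
       -0.0015936 ]), 'joint_torque': array([-2.44679977e-04, -4.16914630e+01, -3.15524590e+01,  6.86499942e-02,
        3.10091127e-02, -6.11361202e-05]), 'tcp_pos': array([ 0.20734847, -0.6154861 ,  0.2044697 ]), 'ee_rot': array([-3.09857820e+00, -5.07643916e-01, -3.32763293e-05]), 'contact_force': array([-0.70760665,  0.21302827, -0.20823303]), 'wrist_torque': array([-0.00989878, -0.01825169, -0.0488991 ]), 'finger_force': 0.0, 'gripper_width': 0.0939940778707357}
```

View pics/scene0.png

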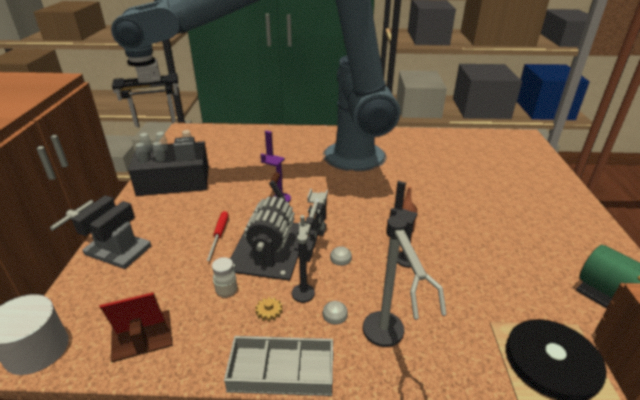

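View pics/top0.png

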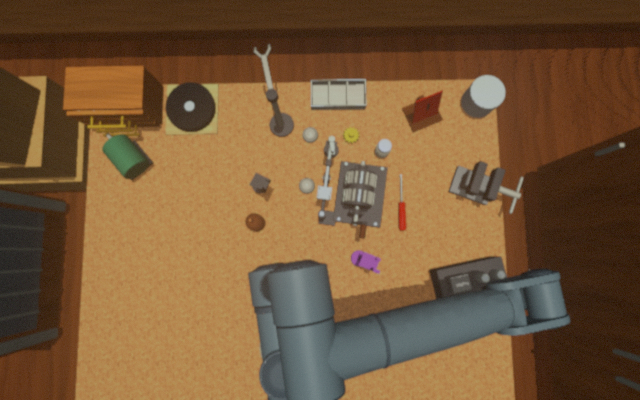

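The scene view shows the drum fixture around (290,230), with its near post at (303,290) and the record arm at (385,330). Behind the record arm, at about (403,220), is a dark post next to the copper can. In the top view the gate runs from the hinge at about (327,217) to the post at (331,145).

There are two candidates for the hold-open catch: the dark post at top (261,183) and the purple one at top (366,261). The dark iron post fits, because it stands on the opening side. I'll confirm it in an enlarged crop.

Run:
```python
import cv2
a=cv2.imread("pics/top0.png")[120:245,235:395]; cv2.imwrite("pics/topc.png",cv2.resize(a,None,fx=4.8,fy=4.8,interpolation=cv2.INTER_CUBIC))
a=cv2.imread("pics/scene0.png")[160:310,230:430]; cv2.imwrite("pics/scenec.png",cv2.resize(a,None,fx=4,fy=4,interpolation=cv2.INTER_CUBIC))
```

```text
(no output)
```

View pics/topc.png

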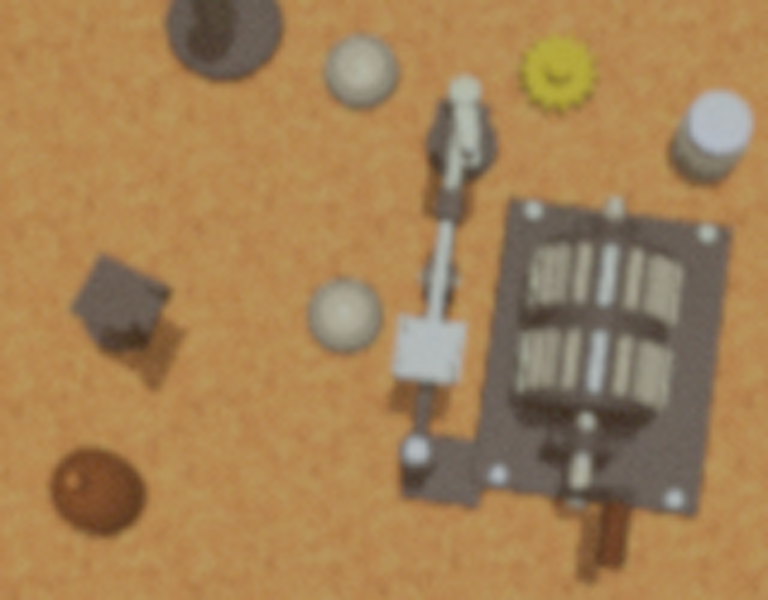

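View pics/scenec.png

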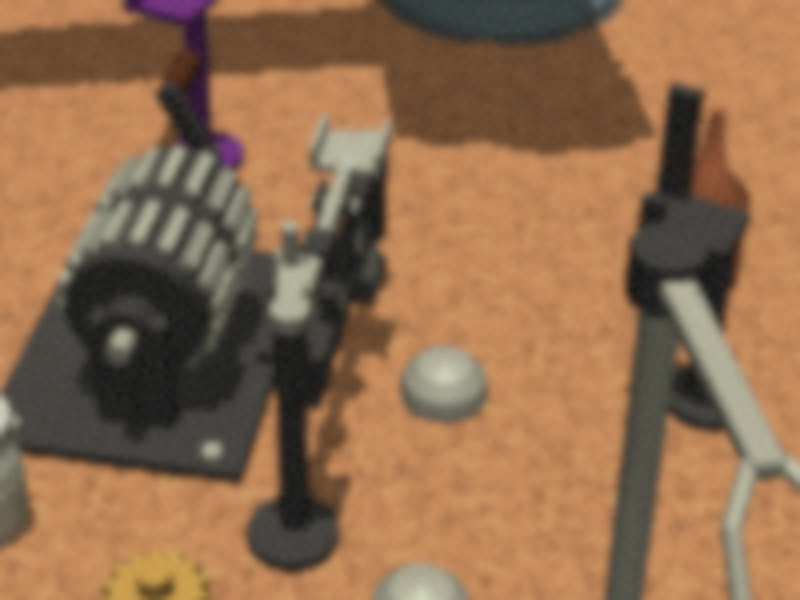

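Crops: in topc.png the dog pivot is at (464,92), the paddle at (430,350), the hinge cap at (416,448) and the dark catch block at (120,300). In scenec.png the dog pin's top is at (289,228), with the paddle at (350,150) and the tall stop at (685,90). The dark post beside the can is the real hold-open catch, since it sits on the opening side. The purple one behind the drum is the look-alike.

```bash
cat > h.py <<'E'
import numpy as np
def cam(n):
    d=np.load(n+".npz"); return d["intrinsics"],d["pose"]
def plane(n,uv,z):
    K,T=cam(n); r=T[:3,:3]@(np.linalg.inv(K)@[uv[0],uv[1],1]*[1,-1,-1]); o=T[:3,3]
    return o+r*(z-o[2])/r[2]
def proj(n,p):
    K,T=cam(n); c=T[:3,:3].T@(np.asarray(p)-T[:3,3])*[1,-1,-1]; q=K@c; return (q/q[2])[:2]
E
python3 - <<'E'
from h import *
t=lambda u,v:(235+u/4.8-.4,120+v/4.8-.4); s=lambda u,v:(230+u/4-.4,160+v/4-.4)
P=lambda n,x:print(n,np.round(x,4))
piv=plane("top0",t(464,92),.169);pad=plane("top0",t(430,350),.157)
P("piv",piv);P("pad",pad);P("d",np.linalg.norm(piv-pad))
P("pad scene",plane("scene0",s(350,152),.157))
P("pin scene",plane("scene0",s(289,226),.195)); P("pin top",plane("top0",t(468,130),.195))
P("piv scene",plane("scene0",s(290,310),.169))
e=(piv-pad)[:2];e/=np.linalg.norm(e);H=pad[:2]-.065*e;P("hinge",H);P("dir",[*e,np.arctan2(e[1],e[0])])
for z in(.11,.14,.165):P("hingecap",plane("top0",t(416,448),z))
P("stop scene",plane("scene0",s(685,90),.215))
for u in [(105,255),(170,290),(130,345),(75,310),(120,300)]:
  for z in(.159,.215):
    q=plane("top0",t(*u),z)[:2]-H; P(f"keep{u}{z}",[np.hypot(*q),np.arctan2(q[1],q[0])-np.arctan2(e[1],e[0])])
P("stop polar",[np.arctan2(*(plane("scene0",s(685,90),.215)[:2]-H)[::-1])-np.arctan2(e[1],e[0]),np.hypot(*(plane("scene0",s(685,90),.215)[:2]-H))])
for n,u,z in[("capB",(345,315),.015),("capA",(361,70),.015),("can",(98,490),.05),("rec",(225,25),.0)]:P(n,plane("top0",t(*u),z))
P("rectip",plane("top0",(262,50),.284));P("reccol",plane("top0",(272,96),.295))
E
```

```text
piv [ 0.6804 -0.1413  0.169 ]
pad [ 0.5074 -0.1164  0.157 ]
d 0.1752
pad scene [ 0.5127 -0.1154  0.157 ]
pin scene [ 0.6413 -0.1435  0.195 ]
pin top [ 0.6474 -0.143   0.195 ]
piv scene [ 0.6816 -0.1407  0.169 ]
hinge [ 0.443  -0.1072]
dir [ 0.9899 -0.142  -0.1425]
hingecap [ 0.4463 -0.1062  0.11  ]
hingecap [ 0.4434 -0.1063  0.14  ]
hingecap [ 0.441  -0.1064  0.165 ]
stop scene [0.5245 0.0835 0.215 ]
keep(105, 255)0.159 [0.2462 1.1516]
keep(105, 255)0.215 [0.2324 1.1711]
keep(170, 290)0.159 [0.1961 1.1378]
keep(170, 290)0.215 [0.1845 1.1621]
keep(130, 345)0.159 [0.2035 1.3632]
keep(130, 345)0.215 [0.1926 1.3896]
keep(75, 310)0.159 [0.2468 1.3228]
keep(75, 310)0.215 [0.2338 1.3442]
keep(120, 300)0.159 [0.222  1.2443]
keep(120, 300)0.215 [0.2098 1.2672]
stop polar [1.3094 0.2074]
capB [ 0.5554 -0.0541  0.015 ]
capA [ 0.7423 -0.0674  0.015 ]
can [0.4244 0.1229 0.05  ]
rec [0.7835 0.0369 0.    ]
rectip [0.9256 0.0666 0.284 ]
reccol [0.7764 0.0345 0.295 ]
```

Emit:
{"api": "arm_command", "payload": {"commands": "1 0 0 -0.25 0 0 0.112;1 0 0 -0.25 0 0 0.112;1 0 0 -0.25 0 0 0.112;1 0 0 -0.25 0 0 0.111;1 0 0 0 0 0 0", "force": 20}}

```text
time: 0.6
tcp_pos: [0.2077, -0.6176, 0.3095]
ee_rot: [3.127, -0.224, 0.002]
contact_force: [-1.2, 0.7, 0.8]
gripper_width: 0.0579
finger_force: 0.0
```

```bash
cat >> h.py <<'E'
H=np.array([.443,-.107]);A=-.1425
e=np.array([np.cos(A),np.sin(A)]);n=np.array([-e[1],e[0]])
W=lambda x,y:H+x*e+y*n
def here(tx=None):
    from station import status
    from scipy.spatial.transform import Rotation as R
    s=status.sense();p=s["tcp_pos"];d=p[:2]-H
    Rm=R.from_rotvec(s["ee_rot"]).as_matrix()
    print("t",s["time"],"fix",np.round([d@e*1e3,d@n*1e3,p[2]*1e3],1),"toolx yaw-A",round(np.arctan2(Rm[1,0],Rm[0,0])-A,3),"F",np.round([s["contact_force"][:2]@e,s["contact_force"][:2]@n,s["contact_force"][2]],2),"w",s["gripper_width"])
    if tx is not None: print("tool shift mm",np.round(Rm.T@np.array([*W(tx[0]/1e3,tx[1]/1e3),tx[2]/1e3])*1e3-Rm.T@p*1e3,1))
E
python3 -c "
from h import *
here((190,34,300))"
```

```text
t 0.6 fix [-160.4 -538.8  309.5] toolx yaw-A -0.001 F [-1.26  0.51  0.79] w 0.05786299834450067
tool shift mm [ 350.1 -573.1    6.4]
```

Emit:
{"api": "arm_command", "payload": {"commands": "1 0.23 -0.38 0 0 0 0;1 0.23 -0.38 0 0 0 0;1 0.23 -0.38 0 0 0 0;1 0.23 -0.38 0 0 0 0;1 0.23 -0.38 0 0 0 0"}}

```text
time: 1.1
tcp_pos: [0.3489, -0.4423, 0.3032]
ee_rot: [-3.131, 0.221, 0.002]
contact_force: [-0.0, -0.4, -0.4]
gripper_width: 0.0177
finger_force: 0.0
```

Emit:
{"api": "arm_command", "payload": {"commands": "1 0.23 -0.38 0 0 0 0;1 0.23 -0.38 0 0 0 0;1 0.23 -0.38 0 0 0 0;1 0.23 -0.38 0 0 0 0;1 0.23 -0.38 0 0 0 0"}}

```text
time: 1.6
tcp_pos: [0.4897, -0.2707, 0.3034]
ee_rot: [-3.132, 0.22, 0.003]
contact_force: [0.8, -0.5, 0.6]
gripper_width: 0.0003
finger_force: 0.0
```

Emit:
{"api": "arm_command", "payload": {"commands": "1 0.23 -0.38 0 0 0 0;1 0.23 -0.38 0 0 0 0;1 0.23 -0.38 0 0 0 0;1 0.23 -0.38 0 0 0 0;1 0 0 0 0 0 0"}}

```text
time: 2.1
tcp_pos: [0.6034, -0.1312, 0.3028]
ee_rot: [-3.132, 0.212, 0.004]
contact_force: [-0.6, -0.3, 0.1]
gripper_width: 0.0003
finger_force: 0.0
```

Run:
```python
from h import *
here((190,34,178))
from station import optics
import cv2
f=optics.grab_frame("scene");np.savez("scene1.npz",**f)
a=f["frame"][110:310,200:440]; cv2.imwrite("pics/s1.png",cv2.resize(a,None,fx=3,fy=3,interpolation=cv2.INTER_CUBIC))
```

```text
t 2.1 fix [162.2  -1.2 302.8] toolx yaw-A 0.008 F [-0.56 -0.34  0.14] w 0.00032762158075917567
tool shift mm [ 28.4 -34.7 124.8]
```

View pics/s1.png

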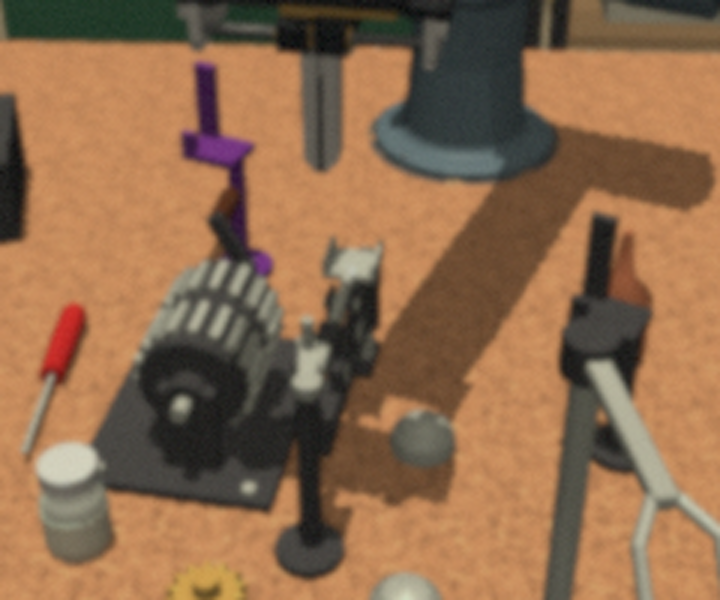

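The picture shows the shut fingertips at crop (322,168), high above the fixture. The dog pin is at (307,322) and nothing has moved. Next I go to the start point beside the pin.

Emit:
{"api": "arm_command", "payload": {"commands": "1 0.14 -0.18 0.1 0 0 0;1 0.14 -0.17 0.3 0 0 0;1 0 0 0.4 0 0 0;1 0 0 0.4 0 0 0;1 0 0 0 0 0 0"}}

```text
time: 2.65
tcp_pos: [0.6297, -0.1043, 0.1772]
ee_rot: [-3.13, 0.224, 0.022]
contact_force: [-0.8, 0.0, -1.2]
gripper_width: 0.0003
finger_force: 0.0
```

Run:
```python
from h import *
here((199,24,179))
for a in np.arange(-.5,1.31,.15): print(round(a,2),np.round([240-46*np.cos(a),-46*np.sin(a)],0))
```

```text
t 2.65 fix [184.4  29.2 177.2] toolx yaw-A -0.001 F [-0.79 -0.07 -1.21] w 0.0003309136462730296
tool shift mm [14.6  5.2 -2. ]
-0.5 [200.  22.]
-0.35 [197.  16.]
-0.2 [195.   9.]
-0.05 [194.   2.]
0.1 [194.  -5.]
0.25 [195. -11.]
0.4 [198. -18.]
0.55 [201. -24.]
0.7 [205. -30.]
0.85 [210. -35.]
1.0 [215. -39.]
1.15 [221. -42.]
1.3 [228. -44.]
```

Emit:
{"api": "arm_command", "payload": {"commands": "1 0.11 0.19 0 0 0 0;1 -0.01 0.15 0 0 0 0;1 0.04 0.13 0 0 0 0;1 0.07 0.12 0 0 0 0;1 0 0 0 0 0 0"}}

```text
time: 3.15
tcp_pos: [0.6469, -0.169, 0.186]
ee_rot: [3.131, -0.228, -0.001]
contact_force: [-2.2, -2.9, -0.9]
gripper_width: 0.0004
finger_force: 1.1
```

```bash
python3 -c "
from h import *
here((221,-42,178))"
```

```text
t 3.15 fix [210.6 -32.4 186. ] toolx yaw-A -0.003 F [-1.8  -3.22 -0.88] w 0.0004448229483752467
tool shift mm [10.4  9.5  8. ]
```

Emit:
{"api": "arm_command", "payload": {"commands": "1 0.06 0.06 0.06 0 0 0;1 0.06 0.04 0 0 0 0;1 0 0 0 0 0 0;1 0 0 0 0 0 0;1 0 0 0 0 0 0"}}

```text
time: 3.65
tcp_pos: [0.6578, -0.1775, 0.1795]
ee_rot: [3.134, -0.224, 0.001]
contact_force: [0.5, -0.0, -0.4]
gripper_width: 0.0005
finger_force: 0.0
```

Run:
```python
from h import *
here((223,-42,178))
from station import optics
import cv2
f=optics.grab_frame("scene");np.savez("scene1.npz",**f)
a=f["frame"][160:310,230:430]; cv2.imwrite("pics/s2.png",cv2.resize(a,None,fx=4,fy=4,interpolation=cv2.INTER_CUBIC))
```

```text
t 3.65 fix [222.6 -39.3 179.5] toolx yaw-A -0.0 F [ 0.54  0.05 -0.42] w 0.0005486548811191333
tool shift mm [0.4 2.7 1.5]
```

View pics/s2.png

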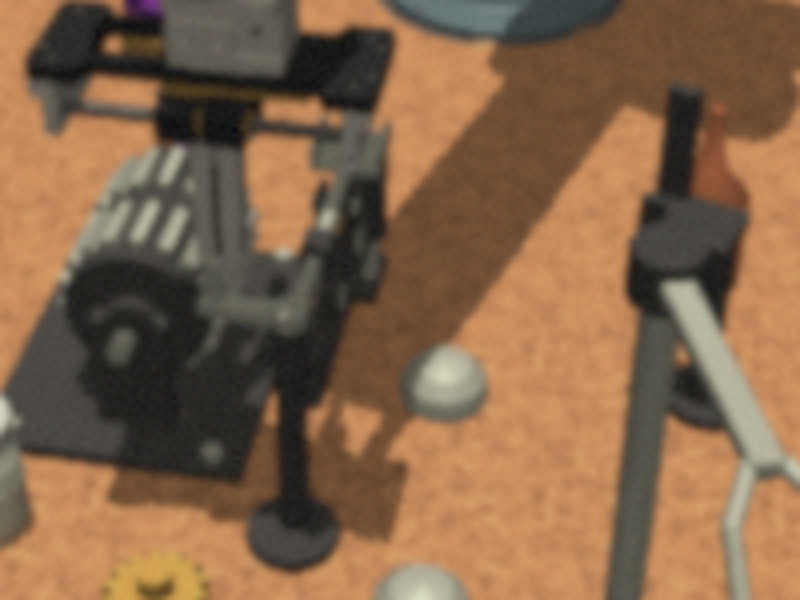

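The dog now points toward fixture −y, with its pivot at (293,318) and tip at (205,300), which is about a quarter turn. Next I retreat and go above the paddle.

Emit:
{"api": "arm_command", "payload": {"commands": "1 -0.03 0 -0.3 0 0 0;1 0 0 -0.3 0 0 0;1 -0.38 -0.08 -0.1 0 0 0;1 -0.4 -0.1 0 0 0 0;1 -0.4 -0.1 0 0 0 0"}}

```text
time: 4.2
tcp_pos: [0.5409, -0.1323, 0.2502]
ee_rot: [3.133, -0.224, 0.002]
contact_force: [-0.2, 0.3, 0.3]
gripper_width: 0.0004
finger_force: 0.0
```

Emit:
{"api": "arm_command", "payload": {"commands": "1 -0.37 -0.11 0 0 0 0;1 0 0 0 0 0 0;1 0 0 0 0 0 0;1 0 0 0 0 0 0;1 0 0 0 0 0 0"}}

```text
time: 4.7
tcp_pos: [0.5078, -0.1172, 0.2498]
ee_rot: [3.133, -0.225, 0.001]
contact_force: [0.2, 0.3, -0.5]
gripper_width: 0.0007
finger_force: 0.0
```

Run:
```python
from h import *
here((65,0,170))
from station import optics
import cv2
f=optics.grab_frame("top");np.savez("top1.npz",**f)
a=f["frame"][120:245,235:395]; cv2.imwrite("pics/t2.png",cv2.resize(a,None,fx=4.8,fy=4.8,interpolation=cv2.INTER_CUBIC))
```

```text
t 4.7 fix [ 65.6  -0.9 249.8] toolx yaw-A -0.001 F [ 0.12  0.27 -0.54] w 0.0006834846883604672
tool shift mm [-0.6 -0.9 79.8]
```

Emit:
{"api": "arm_command", "payload": {"commands": "1 0 -0.01 0.3 0 0 0;1 0 0 0.3 0 0 0;1 0 0 0.25 0 0 0;1 0 0 0 0 0 0;1 0 0 0 0 0 0"}}

```text
time: 5.25
tcp_pos: [0.5074, -0.1159, 0.1647]
ee_rot: [-3.133, 0.225, 0.001]
contact_force: [-0.3, 0.3, 1.1]
gripper_width: 0.0005
finger_force: 0.0
```

Emit:
{"api": "arm_command", "payload": {"commands": "1 0 0 0.07 0 0 0;1 0 0 0.07 0 0 0;1 0 0 0.07 0 0 0;1 0 0 0 0 0 0;1 0 0 0 0 0 0"}}

```text
time: 5.75
tcp_pos: [0.5071, -0.1158, 0.1437]
ee_rot: [3.133, -0.225, 0.0]
contact_force: [-0.2, -0.3, 3.2]
gripper_width: 0.0009
finger_force: 1.2
```

```bash
python3 -c "
from h import *
here((65,0,144))
for a in np.arange(0,1.5,.1): print(round(a,2),np.round([65*np.cos(a),65*np.sin(a)],1))"
```

```text
t 5.75 fix [ 64.7   0.4 143.7] toolx yaw-A -0.001 F [-0.19 -0.34  3.18] w 0.000909981360090382
tool shift mm [ 0.3  0.4 -0.3]
0.0 [65.  0.]
0.1 [64.7  6.5]
0.2 [63.7 12.9]
0.3 [62.1 19.2]
0.4 [59.9 25.3]
0.5 [57.  31.2]
0.6 [53.6 36.7]
0.7 [49.7 41.9]
0.8 [45.3 46.6]
0.9 [40.4 50.9]
1.0 [35.1 54.7]
1.1 [29.5 57.9]
1.2 [23.6 60.6]
1.3 [17.4 62.6]
1.4 [11.  64.1]
```

Emit:
{"api": "arm_command", "payload": {"commands": "1 0 0 0.03 0 0 0;1 0 -0.065 0 0 0 0;1 -0.01 -0.064 0 0 0 0;1 -0.016 -0.063 0 0 0 0;1 -0.022 -0.061 0 0 0 0"}}

```text
time: 6.25
tcp_pos: [0.5043, -0.09, 0.1399]
ee_rot: [3.132, -0.223, -0.007]
contact_force: [-5.9, -5.2, 2.8]
gripper_width: 0.0005
finger_force: 3.2
```

Emit:
{"api": "arm_command", "payload": {"commands": "1 -0.029 -0.059 0 0 0 0;1 -0.034 -0.055 0 0 0 0;1 -0.039 -0.052 0 0 0 0;1 -0.044 -0.047 0 0 0 0;1 0 0 0 0 0 0"}}

```text
time: 6.75
tcp_pos: [0.4935, -0.0661, 0.1401]
ee_rot: [-3.134, 0.224, 0.002]
contact_force: [-1.2, -1.1, 1.5]
gripper_width: 0.0004
finger_force: 1.1
```

Run:
```python
from h import *
here((35.1,54.7,141))
from station import optics
import cv2
a=[]
for n in("top","scene"):
  f=optics.grab_frame(n);np.savez(n+"1.npz",**f)
  c=f["frame"][120:245,235:395] if n=="top" else f["frame"][160:285,260:420]
  a.append(cv2.resize(c,None,fx=3,fy=3,interpolation=cv2.INTER_CUBIC)) if 0 else a.append(cv2.resize(c,(400,312),interpolation=cv2.INTER_CUBIC))
cv2.imwrite("pics/t3.png",np.hstack(a))
```

```text
t 6.75 fix [ 44.2  47.7 140.1] toolx yaw-A -0.0 F [-1.   -1.3   1.55] w 0.00039821771625689746
tool shift mm [-9.1 -7.  -0.9]
```

View pics/t3.png

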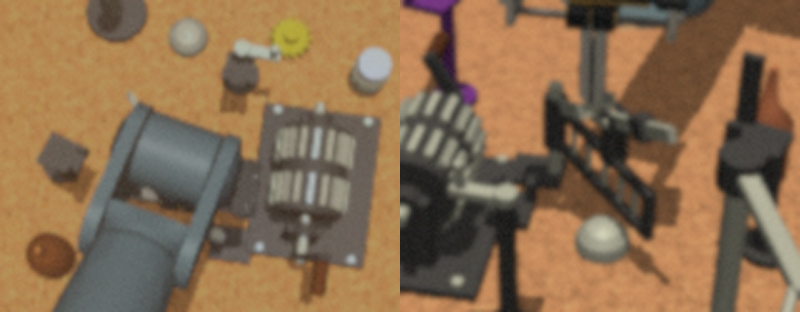

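The gate is open and the bar lifted. In the left (top-view) half the nose tip is at (132,98), and the catch is at (62,158). The dog points aside at (258,52).

Emit:
{"api": "arm_command", "payload": {"commands": "1 -0.05 -0.043 0 0 0 0;1 -0.048 -0.037 0 0 0 0;1 -0.04 -0.02 0 0 0 0;1 0 0 0 0 0 0;1 0 0 0 0 0 0"}}

```text
time: 7.35
tcp_pos: [0.4823, -0.0549, 0.1406]
ee_rot: [3.134, -0.225, 0.0]
contact_force: [-2.2, -2.2, 2.7]
gripper_width: 0.0008
finger_force: 1.2
```

Run:
```python
from h import *
q=plane("top1",(235+132/2.5-.4,120+98/2.5-.4),.18)[:2]-H
print("gate was",np.arctan2(*q[::-1])-A,np.hypot(*q))
here()
from station import optics
import cv2
a=[]
for n in("top","scene"):
  f=optics.grab_frame(n);np.savez(n+"2.npz",**f)
  c=f["frame"][150:214,240:320] if n=="top" else f["frame"][170:250,340:440]
  a.append(cv2.resize(c,(400,320),interpolation=cv2.INTER_CUBIC))
cv2.imwrite("pics/t4.png",np.hstack(a))
```

```text
gate was 0.6997291942165386 0.20119491889856017
t 7.35 fix [ 31.5  57.2 140.6] toolx yaw-A -0.001 F [-1.83 -2.44  2.7 ] w 0.0007917981853933695
```

View pics/t4.png

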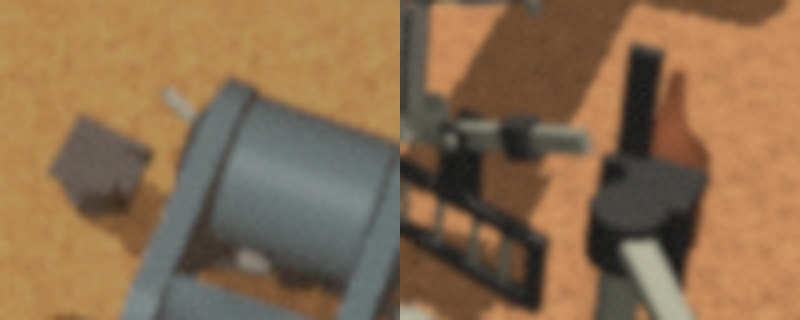

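The nose end is at left (168,95) and right (592,143), short of the catch. The catch block spans left (50–150,115–215), and the tall stop is at right (645,50–155).

Emit:
{"api": "arm_command", "payload": {"commands": "1 -0.04 -0.018 0 0 0 0;1 -0.04 -0.016 0 0 0 0;1 -0.04 -0.013 0 0 0 0;1 0 0 0 0 0 0;1 0 0 0 0 0 0"}}

```text
time: 7.95
tcp_pos: [0.4713, -0.0484, 0.1406]
ee_rot: [-3.133, 0.225, -0.002]
contact_force: [2.2, -1.4, 1.8]
gripper_width: 0.0002
finger_force: 1.1
```

Run:
```python
from h import *
def g(p,nm):
    q=p[:2]-H; print(nm,np.arctan2(*q[::-1])-A,np.hypot(*q))
g(plane("top2",(240+168/5-.4,150+95/5-.4),.185),"gate was")
g(plane("scene2",(340+190/4-.4,170+143/4-.4),.185),"gate was (scene)")
here()
from station import optics
import cv2
a=[]
for n in("top","scene"):
  f=optics.grab_frame(n);np.savez(n+"3.npz",**f)
  c=f["frame"][150:214,240:320] if n=="top" else f["frame"][170:250,340:440]
  a.append(cv2.resize(c,(400,320),interpolation=cv2.INTER_CUBIC))
cv2.imwrite("pics/t5.png",np.hstack(a))
```

```text
gate was 0.9706750095259888 0.20488819949068204
gate was (scene) 0.9967390342233727 0.20670915045965382
t 7.95 fix [ 19.7  62.  140.6] toolx yaw-A -0.001 F [ 2.38 -1.03  1.77] w 0.000218240573262823
```

View pics/t5.png

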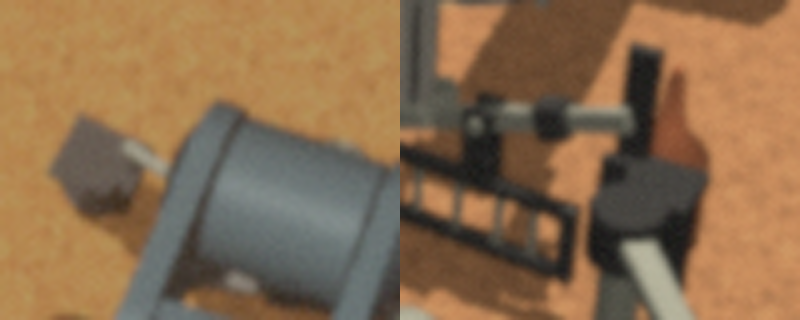

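The nose end is at left (128,148) and right (632,120), over the catch's tooth and approaching the tall stop at (645,50–155). I'll advance in small steps.

Emit:
{"api": "arm_command", "payload": {"commands": "1 -0.025 -0.007 0 0 0 0;1 0 0 0 0 0 0;1 0 0 0 0 0 0;1 -0.025 -0.006 0 0 0 0;1 0 0 0 0 0 0"}}

```text
time: 8.55
tcp_pos: [0.4658, -0.0463, 0.1404]
ee_rot: [-3.133, 0.225, 0.001]
contact_force: [0.7, -1.0, 2.5]
gripper_width: 0.0003
finger_force: 1.7
```

Run:
```python
from h import *
def g(p,nm):
    q=p[:2]-H; print(nm,np.arctan2(*q[::-1])-A,np.hypot(*q))
for z in (.18,.19):
  g(plane("top3",(240+126/5-.4,150+148/5-.4),z),"gate was")
  g(plane("scene3",(340+232/4-.4,170+120/4-.4),z),"gate was (scene)")
g(plane("scene3",(340+245/4-.4,170+50/4-.4),.215),"stop")
here()
```

```text
gate was 1.1772805014426126 0.20714099451760135
gate was (scene) 1.198742148841904 0.21136403163171127
gate was 1.1813524345908746 0.20496533306842213
gate was (scene) 1.1340099462681228 0.21670214011670946
stop 1.3088699982293646 0.20721957726296436
t 8.55 fix [ 14.   63.3 140.4] toolx yaw-A -0.001 F [ 0.85 -0.86  2.5 ] w 0.00033932015985941455
```

Emit:
{"api": "arm_command", "payload": {"commands": "1 0 0 -0.05 0 0 0;1 0 0 -0.05 0 0 0;1 0 0 -0.06 0 0 0;1 0 0 -0.08 0 0 0;1 0 0 0 0 0 0"}}

```text
time: 9.05
tcp_pos: [0.4668, -0.0465, 0.1656]
ee_rot: [3.134, -0.225, 0.003]
contact_force: [0.9, 0.4, 0.2]
gripper_width: 0.0005
finger_force: 0.0
```

Run:
```python
from h import *
here()
from station import optics
import cv2
a=[]
for n in("top","scene"):
  f=optics.grab_frame(n);np.savez(n+"4.npz",**f)
  c=f["frame"][150:214,240:320] if n=="top" else f["frame"][170:250,340:440]
  a.append(cv2.resize(c,(400,320),interpolation=cv2.INTER_CUBIC))
cv2.imwrite("pics/t6.png",np.hstack(a))
```

```text
t 9.05 fix [ 14.9  63.2 165.6] toolx yaw-A -0.001 F [0.8  0.54 0.24] w 0.0005209818582266844
```

View pics/t6.png

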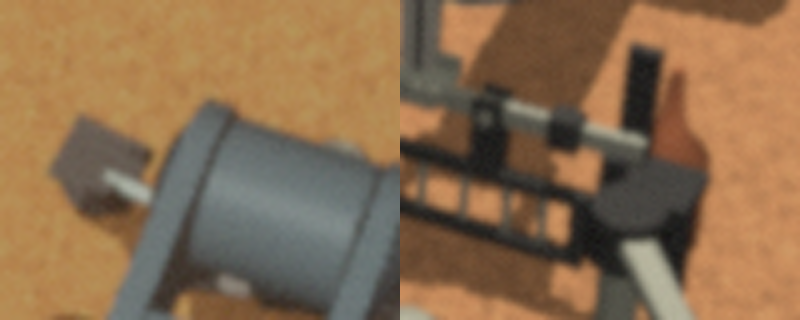

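The bar's nose has dropped: its end is at left (107,177) and right (645,148). I'll check its height by projecting the level bar and the rests-on-tooth case.

Run:
```python
from h import *
for tilt in(0,.18):
  for a in(1.22,1.25,1.28):
    o=[]
    for r in(115,165,213):
      d=r-115; rr=(115+d*np.cos(tilt)-7*np.sin(tilt))/1e3; z=(150+d*np.sin(tilt)+7*np.cos(tilt))/1e3
      p=[*W(rr*np.cos(a),rr*np.sin(a)),z]
      s=(proj("scene4",p)-[340,170]+.4)*4+[400,0]; t=(proj("top4",p)-[240,150]+.4)*5
      o.append((np.round(s),np.round(t)))
    print(tilt,a,"s:",[x[0].tolist() for x in o],"t:",o[2][1].tolist())
```

```text
0 1.22 s: [[486.0, 102.0], [560.0, 125.0], [633.0, 149.0]] t: [116.0, 162.0]
0 1.25 s: [[489.0, 100.0], [563.0, 121.0], [637.0, 143.0]] t: [112.0, 171.0]
0 1.28 s: [[491.0, 97.0], [566.0, 117.0], [641.0, 138.0]] t: [107.0, 180.0]
0.18 1.22 s: [[485.0, 102.0], [558.0, 113.0], [632.0, 123.0]] t: [116.0, 159.0]
0.18 1.25 s: [[487.0, 99.0], [561.0, 109.0], [636.0, 118.0]] t: [112.0, 168.0]
0.18 1.28 s: [[489.0, 96.0], [564.0, 105.0], [639.0, 113.0]] t: [107.0, 177.0]
```

The seen bar's top edge, (500,98) to (645,138), matches the level bar at about 1.27 rad. A bar resting on the tooth would end near row 115. It is in the notch, so I lift the tool straight up and clear.

Emit:
{"api": "arm_command", "payload": {"commands": "1 0 0 -0.2 0 0 0;1 0 0 -0.3 0 0 0;1 0 0 -0.3 0 0 0;1 0 0 -0.2 0 0 0;1 0 0 0 0 0 0"}}

```text
time: 9.65
tcp_pos: [0.4676, -0.0469, 0.2672]
ee_rot: [3.132, -0.225, 0.008]
contact_force: [-0.5, 0.4, 0.1]
gripper_width: 0.0003
finger_force: 0.0
```

Emit:
{"api": "arm_command", "payload": {"commands": "1 -0.2 0.3 0 0 0 0;1 -0.2 0.3 0 0 0 0;1 -0.1 0.3 0 0 0 0;1 0 0 0 0 0 0;1 0 0 0 0 0 0"}}

```text
time: 10.15
tcp_pos: [0.4033, -0.1283, 0.2629]
ee_rot: [-3.132, 0.227, 0.003]
contact_force: [0.3, 0.5, -0.4]
gripper_width: 0.0004
finger_force: 0.0
```

Run:
```python
from h import *
here()
from station import optics
import cv2
f=optics.grab_frame("scene");np.savez("scene5.npz",**f)
old=np.load("scene4.npz")["frame"]
c=lambda x:x[190:225,370:405].astype(int)
print("change near nose",np.abs(c(f["frame"])-c(old)).mean(),np.abs(c(f["frame"])-c(np.load("scene3.npz")["frame"])).mean())
# brightness peak rows of bar across columns left of nose
for col in(390,395,398,400): print(col,f["frame"][190:215,col].mean(1).round().astype(int))
f=optics.grab_frame("top");g=cv2.cvtColor(f["frame"],cv2.COLOR_BGR2HSV)[150:214,240:320]
m=(g[...,1]<50)&(g[...,2]>125); n,l,st,ce=cv2.connectedComponentsWithStats(m.astype(np.uint8)); print(st[1:],ce[1:])
```

```text
t 10.15 fix [-36.3 -26.7 262.9] toolx yaw-A -0.002 F [ 0.25  0.55 -0.38] w 0.00035535387656804686
change near nose 13.517551020408163 30.111020408163267
390 [143 144 146 141 141 142 143 140 137 142 149 155 156 140 106  85  83  87
  94  96  87  84  76  67  61]
395 [115 110 109 104 100  95  89  86  79  77  74  78 102 132 141 116  89  79
  75  67  57  41  38  41  43]
398 [ 32  32  27  34  27  28  30  31  33  33  32  36  60 104 138 138 110  86
  79  79  67  59  64  70  64]
400 [ 27  32  32  30  33  29  32  26  31  32  29  32  45  72 108 125 111  85
  71  66  64  61  61  68  67]
[[ 60  29  14  13 140]
 [ 21  34  12   8  39]
 [ 38  42  27  17 119]
 [ 60  46  16  18 106]
 [ 76  51   4   8  23]] [[66.36428571 35.14285714]
 [26.15384615 37.28205128]
 [52.64705882 48.80672269]
 [68.09433962 55.23584906]
 [77.91304348 55.        ]]
```

```bash
python3 -c "
from station import sign_off
print(sign_off())"
```

```text
the job is handed in; nothing more can be done
None
```

I turned the dog about a quarter turn aside, swung the gate to about 1.27 rad, dropped the bar level into the hold-open catch, backed the arm clear and handed the job in; the station returned no verdict.

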